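Load a staple strip into the bench carton stapler

TASK

Load the wide copper staple strip into the carton stapler on the bench: pull the sprung follower back by its red knob, feeling gently for the back stop, and park the knob sideways in the catch's notch so that it stays back by itself. Set the strip astride the rail in front of the follower without forcing it, then take the knob out of the notch and ease the follower forward under control, never letting it snap, until its spring alone holds the strip fully home against the head. Leave the narrow silver strip, the carton and the screwdriver alone.

Things in the scene. Friction and masses are not known exactly. Their poses are not given: they have to be found in the camera images.
- stapler: Fixed bench carton stapler, 310 long (its x), base 84 wide, 12 high. Origin on the table under the rail; +x is the feed direction, z up. Steel rail 30 wide (y -15 to 15), flat top at z 60, from x -135 to 100. Blue head, 64 wide, top z 90; its stop face at x 100 is where the strip bears when home. Blue end post at x -135, top z 62.
- catch_slot (a point): Mark on the stapler at x -52, y 30, z 56: nominal middle of the catch's notch. The yellow catch (54 long, top z 56, y 17 to 43, beside the rail on +y) is clamped up to 13 to the front or rear of nominal; this mark does not show that, so feel for it. From front to rear it has a lane wall (y 28 to 43), a notch 11.5 long open towards the rail, and a back stop.
- follower (a joint): Travel in m of the grey follower (50 long, 36 wide, top z 66) back along the rail, to stapler -x. 0: fully forward, front face 5 mm from the head. About 0.070 with a strip home. With the knob central it meets the back stop at 0.1085 +-0.013 (by the catch's place). Its spring drives it forward: 3 N at 0, plus 48 N per m; freed, it snaps. Keep it under 0.25 m/s.
- knob (a joint): Cross travel in m of knob and yellow tongue (8 thick, under the knob, pointing +y): 0 central, 0.010 fully to stapler +y = in the notch. Friction 0.6 N, no spring. It can slide across only in the last 3.5 mm of follower travel before the back stop; the spring then presses it on the notch's front face and it stays. Never load the tongue over 20 N at wall or stop.
- knob_grip (a point): The red upright knob on the follower, 18 along the rail, 12 across, from z 72 to 115 over the table; the steel plate under it has its top at z 72. This point is on its axis at z 95. It lies 40 behind the follower's front face: at stapler x 55 when the travel is 0. Axes as the stapler's.
- copper_strip: The strip to load: copper-coloured stick of staples, a U section 75 long (its x), 39 wide, 22 high, open below. Crown 4 thick, legs 3 thick, 33 between the legs; about 80 g. Origin at the centre of its underside (leg feet). Seated on the rail, its origin is at z 42; home, at stapler x 62.5, y 0. Either end may lead. Push it with 15 N at most.
- silver_strip: Bystander: a narrower silver strip, 75 x 28 x 22, same shape; it does not fit the rail. Origin at the centre of its underside.
- carton: Bystander: brown carton of staples, 80 x 120 x 50, origin at the centre of its underside.
- screwdriver: Bystander: screwdriver lying on the table, handle to its -x, about 200 long and 30 thick, origin under its middle.
There are look-alikes about, which are no part of the job. Of the things shaped like the copper_strip, the copper one is meant.

How it is judged (in metres and radians):
On the way, in this order (a step that is already met when the one before it is completed fails the run):
1. the follower is parked back with its tongue in the catch's notch and the knob let go (value of joint follower above 0.086 m and value of joint knob above 0.006 m and contact force between the fingers and follower below 0.1 N), for 0.3 s.
2. the copper strip sits astride the rail, crown down on it, in front of the parked follower, and is let go (value of joint follower above 0.086 m and z of copper_strip in the frame of stapler between 0.039 and 0.0445 m and y of copper_strip in the frame of stapler between -0.004 and 0.004 m and x of copper_strip in the frame of stapler between 0.02 and 0.066 m and angle between copper_strip's own z axis and vertical below 0.08 rad and contact force between the fingers and copper_strip below 0.1 N), for 0.3 s.
At the end, for the whole second after the job is handed in: The copper strip sits astride the rail, down on it (within 3 mm) and level, within 3 mm of bearing on the head; the follower, let go, presses on its rear end with its spring (over 2 N), travel 0.066 to 0.0735; all at rest (x of copper_strip in the frame of stapler between 0.0595 and 0.066 m and y of copper_strip in the frame of stapler between -0.004 and 0.004 m and z of copper_strip in the frame of stapler between 0.039 and 0.0445 m and angle between copper_strip's own z axis and vertical below 0.06 rad and angle between the x axis of copper_strip and the x axis of stapler, either way round below 0.1 rad and value of joint follower between 0.066 and 0.0735 m and contact force between follower and copper_strip above 2 N and linear speed of copper_strip below 0.02 m/s); the robot touches nothing.
It fails at once if the tongue, stop or wall of the catch is loaded above 20 N (contact force between tongue and anything else above 20 N).
It fails at once if the follower snaps forward (faster than 0.25 m/s) (velocity of joint follower below -0.25 m/s).
It fails at once if the strip is pushed by the follower with more than 15 N (contact force between follower and copper_strip above 15 N).
It fails at once if the strip is forced on the stapler (contact forces on it adding up to more than 30 N) (contact force between copper_strip and stapler above 30 N).
It fails at once if the silver strip, the carton or the screwdriver is disturbed (moved over 15 mm) (distance of any of silver_strip, carton, screwdriver from where it was at the start of the episode above 0.015 m).
It also fails if it takes over 72 s, if anything falls off the work surface, if the arm or the gripper's body presses on something with over 40 N, if the wrist force passes 120 N, or if a joint passes its speed limit or range.

ROBOT

A 6-joint arm with a two-finger parallel gripper is mounted at the origin on the work surface. World frame = base frame: x ahead of the robot, y to its left, z up, the work surface at z = 0. Lengths are in mm, angles in rad, forces in N, time in s.
With the tool pointing down it reaches from about 275 to 750 mm from the base axis. Payload 10.2 kg.
Tool frame: the origin (TCP) lies between the finger pads; the fingertips stand 19 mm ahead of it and the grasp point (between the pads) is the TCP; z points along the fingers, y is the line along which they close (so a half turn about z gives the same grasp; the last joint's range is limited). The gripper opens to 88 mm and grips with 3 to 60 N. Pads are 18 mm wide; open, the fingers measure 123 mm over their backs; the gripper's body (75 mm by 187 mm) begins 45 mm behind the grasp point.
Start: joints at [-1.439, 0.313, 1.498, -0, 1.331, -0.223], TCP at [182.374, -492.312, 257.72] pointing down, gripper open.
Joint ranges: [-2.94, 2.94], [-0.97, 2.17], [0.19, 2.56], [-1.23, 4.37], [0.02, 3.11], [-2.88, 2.88]. Speed limits (rad/s): [2.39, 2.39, 3.01, 3.14, 3.14, 3.14].

INTERFACE

Orientations are given as a rotation vector (axis times angle).
In Python, from cell import env gives the robot as it stands. The module is installed in compiled form; this text tells all that it offers.
- The arm moves only by the shell command python3 -m handwheel 'ROWS' [FORCE]. ROWS is JSON, one flat list of numbers, 5 for each row, row after row: the finger opening in cm, from 0 to 8.81, then the shift along the world's x, y, z in cm, then the turn about the world's z in rad. In form: [jaw, x, y, z, roll, jaw, x, y, z, roll, ...]. A call has 1 to 20 rows; each row shifts and turns the commanded pose from where the row before left it; what a row does not reach is not made up. A row lasts 1/12 s, in which the tool goes at most 41.7 mm and 7.16 degrees, less where a joint would pass 70% of its speed; a pose out of reach is approached as far as the arm can. A call with a gripper value outside its range is refused whole. The fingers move at their own pace and stop on an object; FORCE is the grip in N (left out, the last holds). Time passes only in rows, so rows that do not move let the fingers close. It gives the time, the measured TCP pose, the force, the opening and the grip force at its end, in the units of the state.
- env.read_state(): the state, without advancing time (a new reading comes with each control period).
- env.snapshot(name): name is "side" or "top"; returns a dict with "image" (480x640x3 uint8, red, green, blue), "fx", "fy", "cx", "cy" (pixels), "R" (3x3) and "t" (3): a world point X has camera coordinates R X + t. Camera axes: x right, y down, z forward; pixel columns grow to the right and rows downward; lengths in mm; the calibration is good to about 2 mm. A picture is of the moment at which its call begins. There is no depth.
- env.close_job(): hands the job in; it is judged then, once.
The state is a dict: "t": time; "joints": joint angles; "joint_velocities": joint speeds; "joint_efforts": joint torques, N m; "tool_pos": TCP position; "ee_rot": TCP orientation; "contact_force": force on the tool from outside, world axes, zero at the start; "ft_torque": the same for the moment, N m; "finger_gap": opening from 0.0 (shut) to 1.0 (fully open); "gripper_force": force on a finger pad.
Only numpy, scipy, OpenCV 4.12 (cv2) and the standard library are available. Lean on these libraries where they do the work, as an engineer would, in place of code of your own. Each camera call takes 0.05 s, during which the arm holds its last target. There are 200 camera calls.

## Working session

There is one attempt and no reset: what is moved stays moved. The work goes in short steps, Python scripts to look and compute and a shell command to move; the robot and the scene stay as the last step left them, time stands still between calls to the robot, and variables do not carry over. Pictures are saved under pics/ and viewed, at most 10 in all, crops included, and the job is handed in when it is done.

```bash
mkdir -p pics
cat > h.py <<'E'
import numpy as np, cv2
from cell import env
def snap(n,f):
    s=env.snapshot(n); cv2.imwrite('pics/'+f+'.png',s['image'][:,:,::-1]); np.savez('pics/'+f+'.npz',**s); return s
def ray(s,u,v,z):
    R=np.array(s['R']);t=np.array(s['t']);c=-R.T@t
    d=R.T@np.array([(u-s['cx'])/s['fx'],(v-s['cy'])/s['fy'],1]); return c+d*(z-c[2])/d[2]
def proj(s,X):
    p=np.array(s['R'])@np.array(X)+np.array(s['t']); return s['fx']*p[0]/p[2]+s['cx'],s['fy']*p[1]/p[2]+s['cy']
E
python3 - <<'E'
from h import *
for n in('top','side'):
    s=snap(n,n+'0'); print(s['fx'],s['cx'],s['cy'],np.array(s['R']).round(3).tolist(),np.round(s['t'],1))
print(env.read_state())
E
```

```text
490.12916855743 317.58852934723916 244.722033466796 [[-0.024, -1.0, 0.003], [-0.994, 0.023, -0.109], [0.109, -0.006, -0.994]] [102.8 555.7 859.3]
548.5507652569485 317.9762254390575 238.7401403213207 [[-0.707, -0.707, -0.014], [-0.541, 0.553, -0.634], [0.456, -0.441, -0.773]] [ 468.   274.9 1014.5]
{'t': 0.1, 'joints': array([-1.43939996e+00,  3.13372616e-01,  1.49833121e+00, -4.17549273e-06,
        1.33100641e+00, -2.23383757e-01]), 'joint_velocities': array([-0.00010866, -0.00061168, -0.00183624,  0.00051962,  0.00062018,
       -0.0017492 ]), 'joint_efforts': array([ 2.46068514e-03, -4.02813470e+01, -2.52647299e+01,  6.95353886e-02,
        3.42033128e-02, -5.09944778e-05]), 'tool_pos': array([ 182.34657815, -492.11077715,  257.24051112]), 'ee_rot': array([-3.09119417e+00, -5.54173689e-01, -7.43235289e-05]), 'contact_force': array([-0.18737868, -0.14845873, -0.20728344]), 'ft_torque': array([ 0.01608438, -0.00265795,  0.00192666]), 'gripper_force': 0.0, 'finger_gap': 1.0005554657557436}
```

View pics/top0.png

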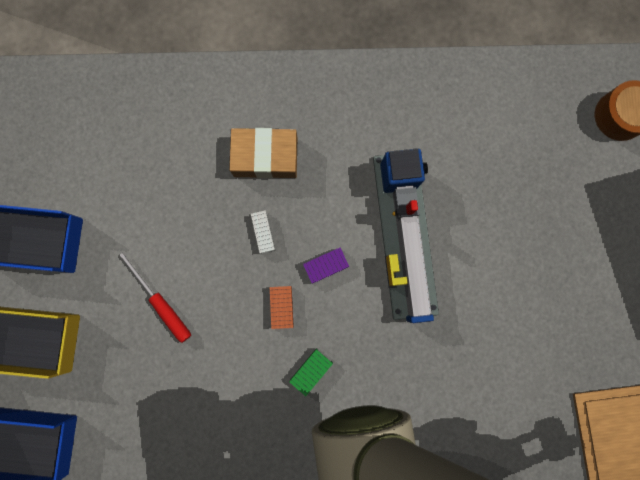

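View pics/side0.png

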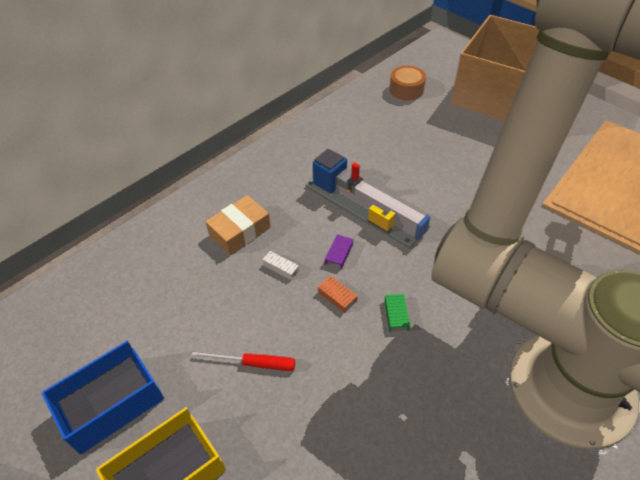

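Top view: copper-like strip candidates are silver (262,232), purple (326,266), orange-copper (281,307) and green (311,372). The copper is the one at (281,307). The stapler's head is at (405,168), the knob at (412,206), the catch at (396,270) and the post at (420,318).

```bash
cat > m0.py <<'E'
from h import *
s=dict(np.load('pics/top0.npz')); im=s['image']; 
a=cv2.resize(im[140:330,360:450],None,fx=3.1,fy=3.1,interpolation=cv2.INTER_CUBIC)
b=cv2.resize(im[280:335,255:310],None,fx=8,fy=8,interpolation=cv2.INTER_CUBIC)
c=np.zeros((600,800,3),np.uint8); c[:a.shape[0],:a.shape[1]]=a; c[:b.shape[0],300:300+b.shape[1]]=b
cv2.imwrite('pics/crop0.png',c[:,:,::-1])
hsv=cv2.cvtColor(im,cv2.COLOR_RGB2HSV)
def mk(x0,x1,y0,y1,lo,hi):
    m=cv2.inRange(hsv,lo,hi); k=np.zeros_like(m);k[y0:y1,x0:x1]=m[y0:y1,x0:x1];return k
def rect(m,z,name):
    cs,_=cv2.findContours(m,0,1)
    q=np.vstack([x for x in cs if cv2.contourArea(x)>15]).reshape(-1,2)
    P=np.array([ray(s,u,v,z)[:2] for u,v in q],np.float32)
    r=cv2.minAreaRect(P); print(name,np.round(r[0],1),np.round(r[1],1),round(r[2],2),len(q))
rect(mk(255,310,280,335,(3,110,90),(16,255,255)),22,'copper')
rect(mk(380,420,245,295,(22,120,90),(35,255,255)),56,'catch')
rect(mk(400,425,195,220,(0,150,60),(6,255,255))|mk(400,425,195,220,(174,150,60),(180,255,255)),110,'knob')
rect(mk(395,440,210,325,(0,0,165),(180,60,255)),60,'rail')
rect(mk(375,440,140,200,(0,0,20),(180,110,70)),90,'headtop')
E
python3 m0.py
```

```text
copper [447.4 158.6] [74.7 40. ] 1.86 122
catch [509.1 -49.1] [55.2 27.5] 5.87 96
knob [611.4 -68.7] [16.7 18.7] 87.51 31
rail [513.7 -80.1] [169.4  28.9] 4.9 226
headtop [670.9 -50.1] [78.3 88. ] 88.69 259
```

View pics/crop0.png

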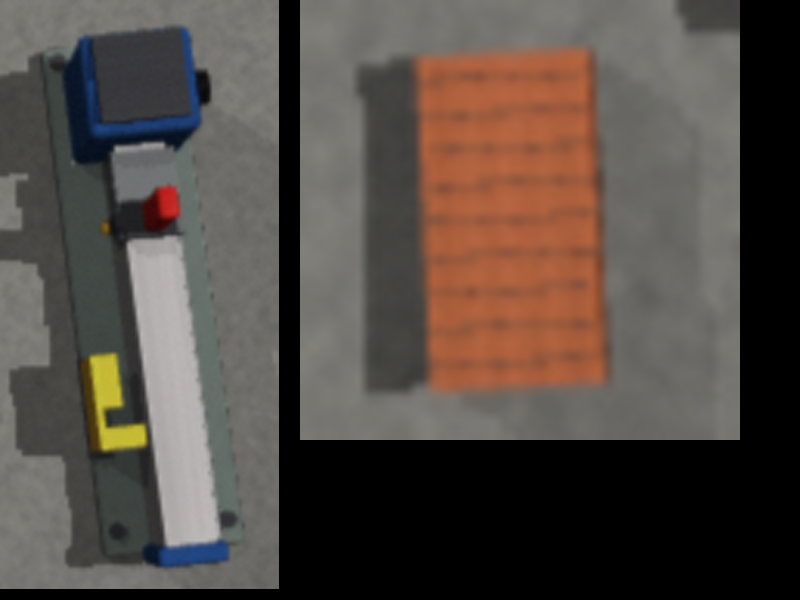

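The crop confirms it: the strip at (281,307) is copper, with staple ribs. The L-shaped yellow catch has its notch facing the rail. Next I'll refine the rail line and the knob.

```bash
cat > m1.py <<'E'
import sys; sys.argv=['']
exec(open('m0.py').read())
s2=dict(np.load('pics/side0.npz')); h2=cv2.cvtColor(s2['image'],cv2.COLOR_RGB2HSV)
def cen(h,x0,x1,y0,y1,lo,hi):
    m=cv2.inRange(h,lo,hi)[y0:y1,x0:x1]; v,u=np.nonzero(m); return (u.min()+u.max())/2+x0,(v.min()+v.max())/2+y0,len(u)
def tri(p,q):
    A=[];b=[]
    for S,(u,v) in((s,p),(s2,q)):
        R=np.array(S['R']);t=np.array(S['t'])
        for k,c,f,i in((u,S['cx'],S['fx'],0),(v,S['cy'],S['fy'],1)):
            w=(k-c)/f; A.append(R[i]-w*R[2]); b.append(w*t[2]-t[i])
    r=np.linalg.lstsq(np.array(A),np.array(b),rcond=None); return r[0].round(1),r[1]
a=cen(hsv,400,425,195,220,(0,150,60),(6,255,255));b=cen(h2,340,370,155,190,(0,150,60),(6,255,255));print('knob',a,b,tri(a[:2],b[:2]))
a=cen(hsv,255,310,280,335,(3,110,90),(16,255,255));b=cen(h2,310,365,270,320,(3,110,90),(16,255,255));print('copper',a,b,tri(a[:2],b[:2]))
m=mk(395,440,210,325,(0,0,165),(180,60,255))
L=[];Rr=[]
for v in range(225,308):
    u=np.nonzero(m[v])[0]
    L.append(ray(s,u.min()-.5,v,60)[:2]);Rr.append(ray(s,u.max()+.5,v,60)[:2])
for E_ in(L,Rr):
    E_=np.array(E_); p=np.polyfit(E_[:,0],E_[:,1],1); print('edge yaw',np.degrees(np.arctan(p[0])),'y at 500,611:',np.polyval(p,[500,611]))
print('post/rail end', ray(s,420,316,60),'cam',-np.array(s['R']).T@np.array(s['t']))
v,u=np.nonzero(m);print(v.min(),v.max())
E
python3 m1.py
```

```text
copper [447.4 158.6] [74.7 40. ] 1.86 122
catch [509.1 -49.1] [55.2 27.5] 5.87 96
knob [611.4 -68.7] [16.7 18.7] 87.51 31
rail [513.7 -80.1] [169.4  28.9] 4.9 226
headtop [670.9 -50.1] [78.3 88. ] 88.69 259
knob (np.float64(412.0), np.float64(205.5), 95) (np.float64(354.5), np.float64(171.0), 113) (array([614.8, -72.7,  90.8]), array([0.05214443]))
copper (np.float64(280.5), np.float64(307.0), 923) (np.float64(337.0), np.float64(293.5), 753) (array([446.8, 159.7,  12.8]), array([0.42899838]))
edge yaw 5.022799129415065 y at 500,611: [-66.819494   -57.06374361]
edge yaw 4.847993856772618 y at 500,611: [-95.54286396 -86.12829206]
post/rail end [426.75627492 -84.01214708  60.        ] cam [460.8248278   94.81780633 914.57669287]
218 315
```

```bash
python3 -m handwheel '[5,2.7,2.63,-0.35,-0.0168,5,2.7,2.63,-0.35,-0.0168,5,2.7,2.63,-0.35,-0.0168,5,2.7,2.63,-0.35,-0.0168,5,2.7,2.63,-0.35,-0.0168,5,2.7,2.63,-0.35,-0.0168,5,2.7,2.63,-0.35,-0.0168,5,2.7,2.63,-0.35,-0.0168,5,2.7,2.63,-0.35,-0.0168,5,2.7,2.63,-0.35,-0.0168,5,2.7,2.63,-0.35,-0.0168,5,2.7,2.63,-0.35,-0.0168,5,2.7,2.63,-0.35,-0.0168,5,2.7,2.63,-0.35,-0.0168,5,2.7,2.63,-0.35,-0.0168,5,2.7,2.63,-0.35,-0.0168,5,0,0,0,0,5,0,0,0,0]' 30
cat >> h.py <<'E'
def st(msg=''):
    s=env.read_state(); r=s['ee_rot']; n=np.linalg.norm(r); 
    M=cv2.Rodrigues(np.array(r))[0]; y=M[:,1]; y=y if y[1]>0 else -y
    S0=np.array([559.7,-76.1]); a=np.radians(4.94); d=s['tool_pos'][:2]-S0
    sx=d@[np.cos(a),np.sin(a)]; sy=d@[-np.sin(a),np.cos(a)]
    f=s['contact_force']; fx=f[:2]@[np.cos(a),np.sin(a)]; fy=f[:2]@[-np.sin(a),np.cos(a)]
    print(msg,'t%.2f'%s['t'],'pos',s['tool_pos'].round(2),'yaw %.2f'%(np.degrees(np.arctan2(y[1],y[0]))-90),'tilt',np.degrees(np.arccos(-M[2,2])).round(2),'st x %.2f y %.2f'%(sx,sy),'F x %.2f y %.2f z %.2f'%(fx,fy,f[2]),'gap %.1f g %.1f'%(s['finger_gap']*88,s['gripper_force']))
E
python3 -c "
from h import *
st()"
```

```text
t: 1.6
tool_pos: [614.7, -70.2, 200.6]
ee_rot: [-3.138, -0.139, 0.003]
contact_force: [-0.6, 0.1, -0.6]
finger_gap: 0.57
gripper_force: 0.0
 t1.60 pos [614.65 -70.21 200.56] yaw 5.08 tilt 0.1 st x 55.25 y 1.13 F x -0.60 y 0.20 z -0.61 gap 50.2 g 0.0
```

```bash
python3 -m handwheel '[5,0,-0.11,-3,0,5,0,0,-3,0,5,0,0,-2,0,5,0,0,-1.5,0,5,0,0,-1,0,5,0,0,0,0,2.5,0,0,0,0,2.5,0,0,0,0,2.5,0,0,0,0]' 30 >/dev/null
python3 -c "
from h import *
st(); snap('side','side1')
i=cv2.imread('pics/side1.png')[110:250,270:450]; cv2.imwrite('pics/c1.png',cv2.resize(i,None,fx=4,fy=4))"
```

```text
t2.35 pos [614.8  -72.95  98.03] yaw 4.92 tilt 0.12 st x 55.17 y -1.61 F x -0.03 y 0.00 z 0.87 gap 32.2 g 0.0
```

View pics/c1.png

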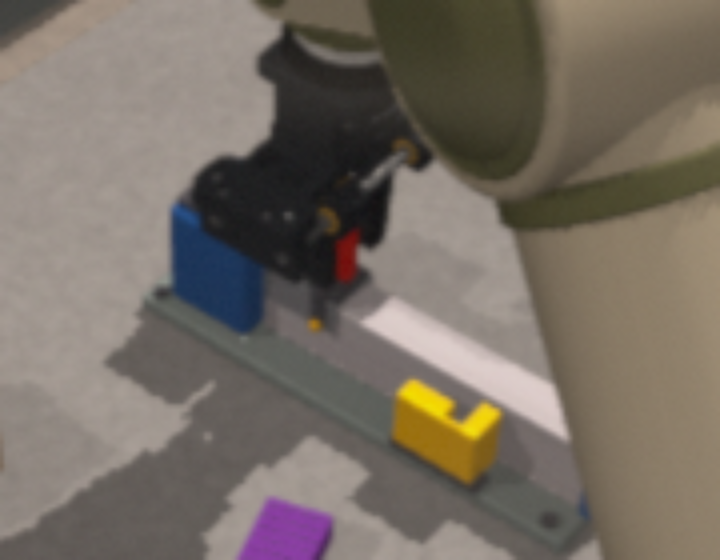

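The knob, red at crop (345,258), stands between the finger pads. Now I'll close on it gently.

```bash
python3 -m handwheel '[0,0,0,0,0,0,0,0,0,0,0,0,0,0,0,0,0,0,0,0,0,0,0,0,0]' 10 >/dev/null; python3 -c "
from h import *
st()"; python3 -m handwheel '[0,0,0,0,0,0,0,0,0,0]' 40 >/dev/null;  python3 -c "
from h import *
st()"
```

```text
t2.82 pos [614.31 -69.74  97.27] yaw 4.97 tilt 0.25 st x 54.96 y 1.64 F x -0.05 y 14.77 z 5.35 gap 12.1 g 10.0
 t2.98 pos [614.3  -69.76  97.27] yaw 4.97 tilt 0.25 st x 54.94 y 1.61 F x -1.04 y 14.52 z 5.19 gap 11.3 g 40.0
```

```bash
python3 -m handwheel '[0,0,0.15,0,0,0,0,0.15,0,0,0,0,0,0,0]' >/dev/null; python3 -c "
from h import *
st()"
```

```text
t3.23 pos [614.37 -69.23  97.27] yaw 4.95 tilt 0.01 st x 55.06 y 2.14 F x -2.00 y 5.21 z 4.70 gap 11.6 g 40.0
```

```bash
python3 -m handwheel '[0,0,0.15,0,0,0,-0.3,-0.026,0,0,0,-0.5,-0.043,0,0,0,-0.747,-0.065,0,0,0,-0.747,-0.065,0,0,0,-0.747,-0.065,0,0,0,-0.747,-0.065,0,0,0,-0.747,-0.065,0,0,0,-0.747,-0.065,0,0,0,-0.747,-0.065,0,0,0,-0.747,-0.065,0,0,0,-0.747,-0.065,0,0,0,-0.747,-0.065,0,0,0,-0.5,-0.043,0,0,0,0,0,0,0,0,0,0,0,0]' >/dev/null; python3 -c "
from h import *
st(); snap('top','top1')
s=dict(np.load('pics/top1.npz'));i=cv2.imread('pics/top1.png')[140:330,340:470]; cv2.imwrite('pics/c2.png',cv2.resize(i,None,fx=3,fy=3))"
```

```text
t4.57 pos [527.39 -76.15  97.29] yaw 4.89 tilt 0.22 st x -32.19 y 2.74 F x 7.10 y 0.50 z 0.79 gap 11.8 g 40.0
```

View pics/c2.png

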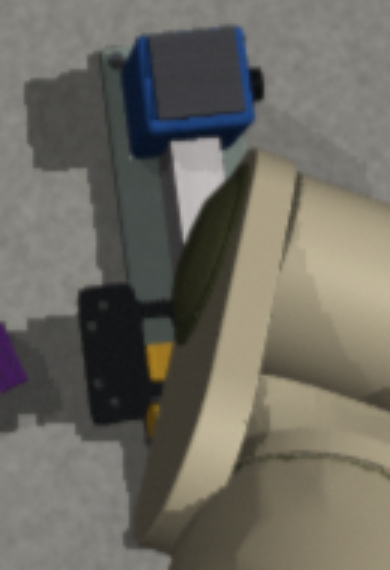

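```bash
cat > f.py <<'E'
from h import *
st()
E
python3 -m handwheel '[0,-0.15,-0.013,0,0,0,-0.15,-0.013,0,0,0,-0.15,-0.013,0,0,0,-0.15,-0.013,0,0,0,0,0,0,0,0,0,0,0,0]' >/dev/null; python3 f.py
python3 -m handwheel '[0,-0.1,-0.009,0,0,0,-0.1,-0.009,0,0,0,0,0,0,0,0,0,0,0,0]' >/dev/null; python3 f.py
```

```text
t5.12 pos [521.61 -76.68  97.3 ] yaw 4.89 tilt 0.24 st x -38.00 y 2.71 F x 6.85 y -0.03 z 1.07 gap 11.3 g 40.0
 t5.45 pos [519.66 -76.86  97.29] yaw 4.89 tilt 0.24 st x -39.95 y 2.69 F x 7.01 y 0.33 z 2.00 gap 11.8 g 40.0
```

```bash
cat > f.py <<'E'
from h import *
import sys
st()
f=env.read_state()['contact_force']; sys.exit(np.hypot(f[0],f[1])>9.3)
E
python3 -m handwheel '[0,-0.1,-0.009,0,0,0,-0.1,-0.009,0,0,0,0,0,0,0]' >/dev/null; python3 f.py && python3 -m handwheel '[0,-0.1,-0.009,0,0,0,-0.1,-0.009,0,0,0,0,0,0,0]' >/dev/null && python3 f.py && python3 -m handwheel '[0,-0.1,-0.009,0,0,0,-0.1,-0.009,0,0,0,0,0,0,0]' >/dev/null && python3 f.py && python3 -m handwheel '[0,-0.1,-0.009,0,0,0,-0.1,-0.009,0,0,0,0,0,0,0]' >/dev/null && python3 f.py && python3 -m handwheel '[0,-0.1,-0.009,0,0,0,-0.1,-0.009,0,0,0,0,0,0,0]' >/dev/null && python3 f.py && python3 -m handwheel '[0,-0.1,-0.009,0,0,0,-0.1,-0.009,0,0,0,0,0,0,0]' >/dev/null && python3 f.py
```

```text
t5.70 pos [517.65 -77.01  97.3 ] yaw 4.90 tilt 0.25 st x -41.97 y 2.72 F x 7.52 y -0.10 z 1.26 gap 11.6 g 40.0False
```

```bash
python3 f.py && python3 -m handwheel '[0,-0.1,-0.009,0,0,0,-0.1,-0.009,0,0,0,0,0,0,0]' >/dev/null && python3 f.py && python3 -m handwheel '[0,-0.1,-0.009,0,0,0,-0.1,-0.009,0,0,0,0,0,0,0]' >/dev/null && python3 f.py && python3 -m handwheel '[0,-0.1,-0.009,0,0,0,-0.1,-0.009,0,0,0,0,0,0,0]' >/dev/null && python3 f.py && python3 -m handwheel '[0,-0.1,-0.009,0,0,0,-0.1,-0.009,0,0,0,0,0,0,0]' >/dev/null && python3 f.py
```

```text
t5.70 pos [517.65 -77.01  97.3 ] yaw 4.90 tilt 0.25 st x -41.97 y 2.72 F x 7.52 y -0.10 z 1.26 gap 11.6 g 40.0False
```

```bash
sed -i 's/sys.exit(\(.*\))$/sys.exit(int(\1))/' f.py
python3 f.py && python3 -m handwheel '[0,-0.1,-0.009,0,0,0,-0.1,-0.009,0,0,0,0,0,0,0]' >/dev/null && python3 f.py && python3 -m handwheel '[0,-0.1,-0.009,0,0,0,-0.1,-0.009,0,0,0,0,0,0,0]' >/dev/null && python3 f.py && python3 -m handwheel '[0,-0.1,-0.009,0,0,0,-0.1,-0.009,0,0,0,0,0,0,0]' >/dev/null && python3 f.py && python3 -m handwheel '[0,-0.1,-0.009,0,0,0,-0.1,-0.009,0,0,0,0,0,0,0]' >/dev/null && python3 f.py && python3 -m handwheel '[0,-0.1,-0.009,0,0,0,-0.1,-0.009,0,0,0,0,0,0,0]' >/dev/null && python3 f.py && python3 -m handwheel '[0,-0.1,-0.009,0,0,0,-0.1,-0.009,0,0,0,0,0,0,0]' >/dev/null && python3 f.py
```

```text
t5.70 pos [517.65 -77.01  97.3 ] yaw 4.90 tilt 0.25 st x -41.97 y 2.72 F x 7.52 y -0.10 z 1.26 gap 11.6 g 40.0
 t5.95 pos [515.66 -77.21  97.3 ] yaw 4.89 tilt 0.25 st x -43.97 y 2.69 F x 7.06 y 0.88 z 1.03 gap 11.4 g 40.0
 t6.20 pos [513.67 -77.41  97.3 ] yaw 4.89 tilt 0.25 st x -45.97 y 2.66 F x 7.32 y 0.50 z 0.85 gap 11.9 g 40.0
 t6.45 pos [511.7  -77.59  97.32] yaw 4.89 tilt 0.26 st x -47.95 y 2.65 F x 6.81 y 0.07 z 1.20 gap 11.4 g 40.0
 t6.70 pos [509.7  -77.74  97.3 ] yaw 4.89 tilt 0.25 st x -49.96 y 2.67 F x 7.61 y -0.49 z 0.87 gap 11.9 g 40.0
 t6.95 pos [507.73 -77.95  97.29] yaw 4.89 tilt 0.26 st x -51.94 y 2.63 F x 7.23 y 0.16 z 0.82 gap 11.6 g 40.0
 t7.20 pos [505.73 -78.11  97.28] yaw 4.89 tilt 0.26 st x -53.95 y 2.64 F x 7.11 y 0.46 z 0.37 gap 11.7 g 40.0
```

```bash
python3 -c "
from h import *
s=snap('side','side2'); i=cv2.imread('pics/side2.png')[120:260,310:470]; cv2.imwrite('pics/c3.png',cv2.resize(i,None,fx=4,fy=4))
h=cv2.cvtColor(s['image'],cv2.COLOR_RGB2HSV)
for lo,hi in (((0,150,60),(6,255,255)),):
    m=cv2.inRange(h,lo,hi)[120:260,310:470]; v,u=np.nonzero(m); print(u.min()+310,u.max()+310,v.min()+120,v.max()+120)
a=np.radians(4.94)
for x in (55,0,-54,-45):
  p=[559.7+x*np.cos(a)-2.6*np.sin(a),-76.1+x*np.sin(a)+2.6*np.cos(a),90]; print(x,proj(s,p))
"
```

```text
394 398 191 201
55 (np.float64(353.42953195327567), np.float64(172.19979712754116))
0 (np.float64(372.8204123950996), np.float64(182.9820145177175))
-54 (np.float64(392.57299121253936), np.float64(193.96535276608608))
-45 (np.float64(389.23006206929745), np.float64(192.1065310972851))
```

View pics/c3.png

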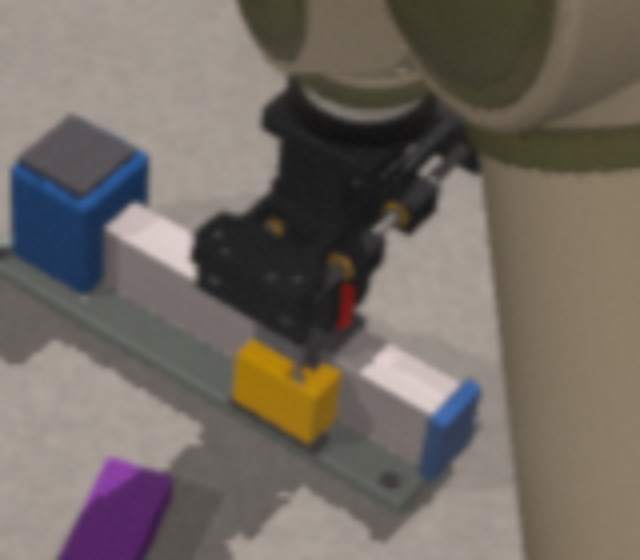

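The knob, red at crop (345,305), hasn't slipped, and the tongue is close to the notch at about (305,365). I'll keep feeling in finer steps.

```bash
python3 -m handwheel '[0,-0.1,-0.009,0,0,0,0,0,0,0]' >/dev/null && python3 f.py && python3 -m handwheel '[0,-0.1,-0.009,0,0,0,0,0,0,0]' >/dev/null && python3 f.py && python3 -m handwheel '[0,-0.1,-0.009,0,0,0,0,0,0,0]' >/dev/null && python3 f.py && python3 -m handwheel '[0,-0.1,-0.009,0,0,0,0,0,0,0]' >/dev/null && python3 f.py && python3 -m handwheel '[0,-0.1,-0.009,0,0,0,0,0,0,0]' >/dev/null && python3 f.py && python3 -m handwheel '[0,-0.1,-0.009,0,0,0,0,0,0,0]' >/dev/null && python3 f.py
```

```text
t7.42 pos [504.78 -78.23  97.3 ] yaw 4.89 tilt 0.26 st x -54.90 y 2.61 F x 8.10 y -0.15 z 0.06 gap 11.6 g 40.0
 t7.58 pos [503.79 -78.31  97.29] yaw 4.89 tilt 0.27 st x -55.89 y 2.61 F x 7.66 y -0.08 z 0.43 gap 11.2 g 40.0
 t7.75 pos [503.12 -78.39  97.32] yaw 4.88 tilt 0.32 st x -56.56 y 2.59 F x 10.95 y 0.38 z -1.33 gap 11.6 g 40.0
```

```bash
python3 -m handwheel '[0,0.15,0.013,0,0,0,0,0,0,0]' >/dev/null && python3 f.py && python3 -m handwheel '[0,-0.009,0.1,0,0,0,-0.009,0.1,0,0,0,-0.009,0.1,0,0,0,0,0,0,0]' >/dev/null && python3 f.py && python3 -m handwheel '[0,-0.009,0.1,0,0,0,-0.009,0.1,0,0,0,-0.009,0.1,0,0,0,0,0,0,0]' >/dev/null && python3 f.py && python3 -m handwheel '[0,-0.009,0.1,0,0,0,-0.009,0.1,0,0,0,-0.009,0.1,0,0,0,0,0,0,0]' >/dev/null && python3 f.py
```

```text
t7.92 pos [504.48 -78.25  97.29] yaw 4.89 tilt 0.27 st x -55.20 y 2.61 F x 9.46 y 0.44 z 0.19 gap 11.5 g 40.0
```

```bash
sed -i 's/9.3/12/' f.py
python3 -m handwheel '[0,-0.009,0.1,0,0,0,-0.009,0.1,0,0,0,-0.009,0.1,0,0,0,0,0,0,0]' >/dev/null && python3 f.py && python3 -m handwheel '[0,-0.009,0.1,0,0,0,-0.009,0.1,0,0,0,-0.009,0.1,0,0,0,0,0,0,0]' >/dev/null && python3 f.py && python3 -m handwheel '[0,-0.009,0.1,0,0,0,-0.009,0.1,0,0,0,-0.009,0.1,0,0,0,0,0,0,0]' >/dev/null && python3 f.py
```

```text
t8.25 pos [504.13 -75.27  97.29] yaw 4.90 tilt 0.28 st x -55.29 y 5.61 F x 9.07 y -0.20 z 0.04 gap 11.6 g 40.0
 t8.58 pos [503.87 -72.26  97.31] yaw 4.89 tilt 0.28 st x -55.29 y 8.63 F x 7.92 y -0.02 z 0.49 gap 11.7 g 40.0
 t8.92 pos [503.6  -69.26  97.29] yaw 4.90 tilt 0.28 st x -55.30 y 11.64 F x 9.15 y -0.58 z 0.38 gap 11.6 g 40.0
```

```bash
python3 -m handwheel '[0,0.1,0.009,0,0,0,0.1,0.009,0,0,0,0,0,0,0]' >/dev/null && python3 f.py && python3 -m handwheel '[0,0.05,0.004,0,0,0,0,0,0,0]' >/dev/null && python3 f.py && python3 -m handwheel '[0,0.05,0.004,0,0,0,0,0,0,0]' >/dev/null && python3 f.py && python3 -m handwheel '[0,0.05,0.004,0,0,0,0,0,0,0]' >/dev/null && python3 f.py
```

```text
t9.17 pos [505.63 -69.1   97.27] yaw 4.89 tilt 0.27 st x -53.26 y 11.63 F x 8.95 y 0.61 z 0.66 gap 11.5 g 40.0
 t9.33 pos [506.07 -69.06  97.31] yaw 4.90 tilt 0.26 st x -52.82 y 11.63 F x 8.23 y 0.11 z 1.46 gap 11.7 g 40.0
 t9.50 pos [506.3  -69.04  97.28] yaw 4.90 tilt 0.22 st x -52.59 y 11.63 F x 6.07 y 0.21 z 1.41 gap 11.6 g 40.0
 t9.67 pos [506.41 -69.    97.24] yaw 4.91 tilt 0.15 st x -52.48 y 11.66 F x 4.22 y -0.52 z 4.70 gap 11.4 g 40.0
```

```bash
python3 -m handwheel '[0,0.05,0.004,0,0,0,0.05,0.004,0,0,0,0,0,0,0]' >/dev/null && python3 f.py && python3 -m handwheel '[2.5,0,0,0,0,4,0,0,0,0,4,0,0,0,0,4,0,0,0,0]' >/dev/null && python3 f.py && python3 -m handwheel '[5,0,0,1,0,5,0,0,2,0,5,0,0,3,0,5,0,0,3,0,5,0,0,3,0,5,0,0,0,0]' >/dev/null && python3 f.py
```

```text
t9.92 pos [506.71 -68.92  97.2 ] yaw 4.93 tilt 0.05 st x -52.18 y 11.72 F x -0.84 y -2.45 z 7.89 gap 11.5 g 40.0
 t10.25 pos [506.41 -68.33  96.32] yaw 4.93 tilt 0.08 st x -52.42 y 12.33 F x 0.14 y 0.20 z -0.04 gap 36.4 g 0.0
 t10.75 pos [508.56 -68.97 222.82] yaw 4.94 tilt 0.56 st x -50.33 y 11.50 F x 0.66 y 0.68 z 1.05 gap 49.9 g 0.0
```

```bash
python3 -m handwheel '[6,-0.62,2.3,-0.8,-0.0054,6,-0.62,2.3,-0.8,-0.0054,6,-0.62,2.3,-0.8,-0.0054,6,-0.62,2.3,-0.8,-0.0054,6,-0.62,2.3,-0.8,-0.0054,6,-0.62,2.3,-0.8,-0.0054,6,-0.62,2.3,-0.8,-0.0054,6,-0.62,2.3,-0.8,-0.0054,6,-0.62,2.3,-0.8,-0.0054,6,-0.62,2.3,-0.8,-0.0054,6,0,0,-2,0,6,0,0,-2,0,6,0,0,0,0,6,0,0,0,0,6,0,0,0,0]' >/dev/null; python3 f.py
python3 -c "
from h import *
s=snap('side','side3'); i=cv2.imread('pics/side3.png')[120:340,270:470]; cv2.imwrite('pics/c4.png',cv2.resize(i,None,fx=2.7,fy=2.7))"
```

```text
t12.00 pos [445.34 161.44  97.7 ] yaw 1.81 tilt 0.06 st x -93.48 y 246.50 F x 0.41 y 0.89 z -0.19 gap 60.0 g 0.0
```

View pics/c4.png

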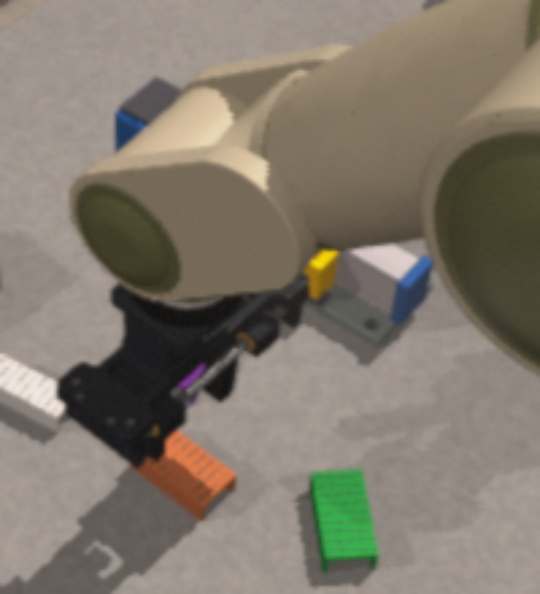

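The gripper is over the copper strip at crop (190,475), clear of its neighbours. I'll descend and grip.

```bash
python3 -m handwheel '[6,0.15,0,-2.5,0,6,0,0,-2.5,0,6,0,0,-1.5,0,6,0,0,-1,0,6,0,0,0,0,6,0,0,0,0]' >/dev/null; python3 f.py;  python3 -m handwheel '[3.5,0,0,0,0,3.5,0,0,0,0,3.5,0,0,0,0,3.5,0,0,0,0,3.5,0,0,0,0,3.5,0,0,0,0]' 15 >/dev/null; python3 f.py
```

```text
t12.55 pos [446.88 161.52  22.46] yaw 1.82 tilt 0.05 st x -91.94 y 246.45 F x 0.19 y 0.39 z -0.68 gap 60.2 g 0.0
 t13.05 pos [446.74 161.57  22.39] yaw 1.84 tilt 0.06 st x -92.07 y 246.51 F x -1.03 y -1.35 z 6.77 gap 38.8 g 15.0
```

```bash
python3 -m handwheel '[3.5,0,0,1,0,3.5,0,0,3,0,3.5,0,0,3.5,0,3.5,0,0,3.5,0,3.5,0,0,2,0,3.5,1.566,-2.311,0,0.0057,3.5,1.566,-2.311,0,0.0057,3.5,1.566,-2.311,0,0.0057,3.5,1.566,-2.311,0,0.0057,3.5,1.566,-2.311,0,0.0057,3.5,1.566,-2.311,0,0.0057,3.5,1.566,-2.311,0,0.0057,3.5,1.566,-2.311,0,0.0057,3.5,1.566,-2.311,0,0.0057,3.5,1.566,-2.311,0,0.0057,3.5,0,0,0,0,3.5,0,0,0,0]' >/dev/null; python3 f.py; python3 -m handwheel '[3.5,0,0,-2,0,3.5,0,0,-2,0,3.5,0,0,-1.5,0,3.5,0,0,-0.8,0,3.5,0,0,0,0,3.5,0,0,0,0,3.5,0,0,0,0]' >/dev/null; python3 f.py
python3 -c "
from h import *
snap('top','t4'); snap('side','s4')
a=cv2.imread('pics/t4.png')[130:330,340:480]; b=cv2.imread('pics/s4.png')[110:250,280:450]
a=cv2.resize(a,None,fx=2.8,fy=2.8);b=cv2.resize(b,None,fx=2.35,fy=2.35)
c=np.zeros((600,800,3),np.uint8);c[:a.shape[0],:a.shape[1]]=a;c[:b.shape[0],395:395+b.shape[1]]=b;cv2.imwrite('pics/c5.png',c)"
```

```text
t14.47 pos [602.94 -70.39 151.8 ] yaw 5.01 tilt 0.03 st x 43.57 y 1.96 F x 0.79 y 0.23 z -1.66 gap 39.1 g 15.0
 t15.05 pos [603.38 -69.36  90.01] yaw 5.12 tilt 0.1 st x 44.10 y 2.95 F x -0.11 y -0.54 z 0.43 gap 38.7 g 15.0
```

View pics/c5.png

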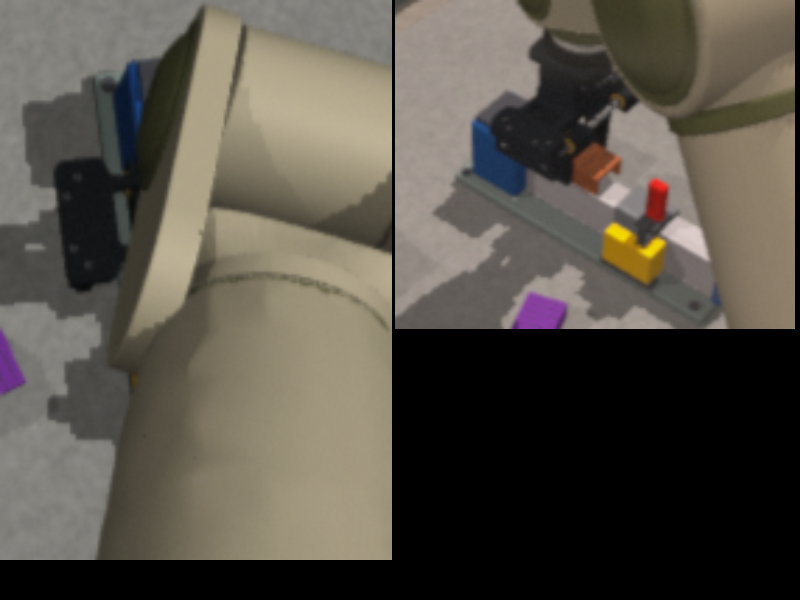

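The follower is parked with its knob at crop (655,200). The strip at (597,165) hangs level over the rail with a gap in front of the follower. I'll lower it gently and feel for contact.

```bash
cat > g.py <<'E'
from h import *
import sys
st(); f=env.read_state()['contact_force']; sys.exit(int(f[2]>4 or np.hypot(f[0],f[1])>5))
E
python3 -m handwheel '[3.5,0,0,-0.3,0,3.5,0,0,-0.3,0,3.5,0,0,0,0]' >/dev/null; python3 g.py && python3 -m handwheel '[3.5,0,0,-0.1,0,3.5,0,0,-0.1,0,3.5,0,0,0,0]' >/dev/null; python3 g.py && python3 -m handwheel '[3.5,0,0,-0.1,0,3.5,0,0,-0.1,0,3.5,0,0,0,0]' >/dev/null;  python3 g.py && python3 -m handwheel '[3.5,0,0,-0.1,0,3.5,0,0,-0.1,0,3.5,0,0,0,0]' >/dev/null; python3 g.py && python3 -m handwheel '[3.5,0,0,-0.1,0,3.5,0,0,-0.1,0,3.5,0,0,0,0]' >/dev/null; python3 g.py
```

```text
t15.40 pos [602.68 -69.46  82.16] yaw 5.10 tilt 0.05 st x 43.39 y 2.92 F x 0.10 y -0.43 z -0.67 gap 38.8 g 15.0
 t15.65 pos [602.9  -69.54  80.53] yaw 5.10 tilt 0.02 st x 43.61 y 2.82 F x -0.15 y -0.45 z -0.71 gap 38.4 g 15.0
 t15.90 pos [602.88 -69.5   78.5 ] yaw 5.10 tilt 0.02 st x 43.59 y 2.85 F x 1.07 y -0.15 z -0.58 gap 38.7 g 15.0
 t16.15 pos [602.86 -69.5   76.48] yaw 5.10 tilt 0.02 st x 43.57 y 2.85 F x 0.20 y 0.23 z -1.23 gap 38.8 g 15.0
 t16.40 pos [602.89 -69.53  74.5 ] yaw 5.10 tilt 0.02 st x 43.59 y 2.83 F x 0.98 y -0.46 z -0.77 gap 38.8 g 15.0
```

Astride, with no contact. I'll continue down to the seat (TCP about 64.4).

```bash
python3 -m handwheel '[3.5,0,0,-0.25,0,3.5,0,0,-0.25,0,3.5,0,0,0,0]' >/dev/null; python3 g.py && python3 -m handwheel '[3.5,0,0,-0.15,0,3.5,0,0,-0.15,0,3.5,0,0,0,0]' >/dev/null; python3 g.py && python3 -m handwheel '[3.5,0,0,-0.1,0,3.5,0,0,0,0]' >/dev/null;  python3 g.py && python3 -m handwheel '[3.5,0,0,-0.08,0,3.5,0,0,0,0]' >/dev/null;  python3 g.py && python3 -m handwheel '[3.5,0,0,-0.05,0,3.5,0,0,0,0]' >/dev/null;  python3 g.py
```

```text
t16.65 pos [602.68 -69.49  69.07] yaw 5.10 tilt 0.06 st x 43.39 y 2.88 F x -0.28 y -0.43 z -1.86 gap 38.7 g 15.0
 t16.90 pos [602.84 -69.52  66.4 ] yaw 5.10 tilt 0.02 st x 43.55 y 2.84 F x -0.70 y 0.07 z -1.15 gap 39.0 g 15.0
 t17.07 pos [602.91 -69.56  65.58] yaw 5.10 tilt 0.01 st x 43.62 y 2.80 F x 0.93 y -0.33 z -0.92 gap 38.9 g 15.0
 t17.23 pos [602.95 -69.53  64.87] yaw 5.10 tilt 0.0 st x 43.66 y 2.83 F x -1.29 y -0.44 z -1.45 gap 39.0 g 15.0
 t17.40 pos [603.02 -69.56  64.51] yaw 5.10 tilt 0.01 st x 43.73 y 2.78 F x 0.86 y -0.50 z 0.16 gap 38.8 g 15.0
```

```bash
python3 -m handwheel '[4.2,0,0,0,0,4.8,0,0,0,0,5.5,0,0,0,0,5.5,0,0,0,0,5.5,0,0,0,0]' >/dev/null; python3 f.py; python3 -m handwheel '[5.5,0,0,0.5,0,5.5,0,0,1,0,5.5,0,0,3,0,5.5,0,0,3.5,0,5.5,0,0,2.5,0,5.5,0,0,0,0]' >/dev/null; python3 f.py
python3 -c "
from h import *
s=snap('side','s5'); b=cv2.imread('pics/s5.png')[110:250,280:450]; cv2.imwrite('pics/c6.png',cv2.resize(b,None,fx=4,fy=4))"
```

```text
t17.82 pos [602.99 -69.56  64.44] yaw 5.10 tilt 0.0 st x 43.69 y 2.79 F x 0.02 y -0.50 z -0.35 gap 54.9 g 0.0
 t18.32 pos [604.98 -70.06 176.19] yaw 5.11 tilt 0.6 st x 45.63 y 2.11 F x -0.25 y -0.67 z 0.50 gap 55.1 g 0.0
```

View pics/c6.png

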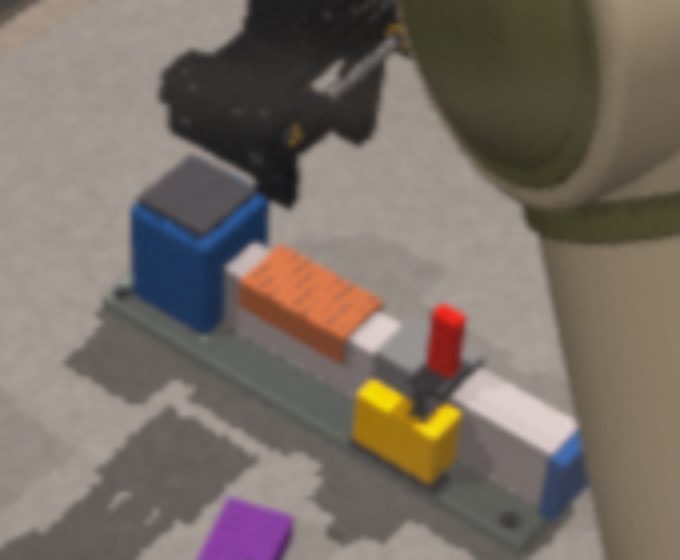

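The strip at crop (310,300) sits astride and level, between the head and the parked follower. Next I'll regrip the knob at (447,340).

```bash
python3 -m handwheel '[4,-1.61,0.01,0,0,4,-1.61,0.01,0,0,4,-1.61,0.01,0,0,4,-1.61,0.01,0,0,4,-1.61,0.01,0,0,4,-1.61,0,0,0,4,0,0,0,0,4,0,0,0,0]' >/dev/null; python3 f.py; python3 -m handwheel '[4,0,0,-2.5,0,4,0,0,-2,0,4,0,0,-1.5,0,4,0,0,-1.25,0,4,0,0,0,0,4,0,0,0,0]' >/dev/null; python3 f.py
```

```text
t19.03 pos [506.22 -69.05 169.3 ] yaw 5.07 tilt 0.03 st x -52.67 y 11.63 F x 0.38 y -0.06 z -0.74 gap 39.4 g 0.0
 t19.53 pos [506.81 -69.02  96.6 ] yaw 5.10 tilt 0.05 st x -52.09 y 11.60 F x -0.18 y -0.65 z 0.09 gap 39.8 g 0.0
```

```bash
python3 -m handwheel '[0,0,0,0,0,0,0,0,0,0,0,0,0,0,0,0,0,0,0,0,0,0,0,0,0,0,0,0,0,0]' 10 >/dev/null; python3 f.py; python3 -m handwheel '[0,0,0,0,0,0,0,0,0,0]' 40 >/dev/null; python3 f.py
```

```text
t20.03 pos [506.6  -69.29  97.35] yaw 5.10 tilt 0.06 st x -52.31 y 11.36 F x -0.10 y -1.32 z 2.37 gap 12.3 g 10.0
 t20.20 pos [506.62 -69.3   97.32] yaw 5.10 tilt 0.06 st x -52.30 y 11.35 F x -1.36 y -1.99 z 4.15 gap 11.6 g 40.0
```

```bash
python3 -m handwheel '[0,-0.1,-0.009,0,0,0,-0.1,-0.009,0,0,0,-0.1,-0.009,0,0,0,0,0,0,0]' >/dev/null; python3 f.py;python3 -m handwheel '[0,-0.07,-0.006,0,0,0,0,0,0,0,0,0,0,0,0]' >/dev/null; python3 f.py
```

```text
t20.53 pos [504.65 -69.45  97.36] yaw 5.07 tilt 0.24 st x -54.28 y 11.37 F x 7.30 y -0.34 z 0.51 gap 11.6 g 40.0
 t20.78 pos [504.05 -69.48  97.35] yaw 5.08 tilt 0.24 st x -54.88 y 11.39 F x 8.72 y -0.40 z -0.98 gap 11.4 g 40.0
```

```bash
python3 -m handwheel '[0,0.009,-0.1,0,0,0,0.009,-0.1,0,0,0,0.009,-0.1,0,0,0,0.009,-0.1,0,0,0,0,0,0,0]' >/dev/null; python3 f.py;python3 -m handwheel '[0,0.009,-0.1,0,0,0,0.009,-0.1,0,0,0,0.009,-0.1,0,0,0,0.009,-0.1,0,0,0,0.007,-0.08,0,0,0,0,0,0,0]' >/dev/null; python3 f.py
```

```text
t21.20 pos [504.38 -73.46  97.35] yaw 5.07 tilt 0.24 st x -54.88 y 7.39 F x 8.99 y -0.04 z 0.14 gap 11.8 g 40.0
 t21.70 pos [504.82 -78.28  97.36] yaw 5.07 tilt 0.24 st x -54.86 y 2.55 F x 7.43 y -0.69 z 0.31 gap 11.8 g 40.0
```

```bash
python3 -m handwheel '[0,0.1,0.009,0,0,0,0.2,0.018,0,0,0,0.2,0.018,0,0,0,0,0,0,0]' >/dev/null; python3 f.py && python3 -m handwheel '[0,0.2,0.018,0,0,0,0.2,0.018,0,0,0,0.2,0.018,0,0,0,0.2,0.018,0,0,0,0.2,0.018,0,0,0,0.2,0.018,0,0,0,0,0,0,0]' >/dev/null; python3 f.py
```

```text
t22.03 pos [510.05 -77.81  97.37] yaw 5.08 tilt 0.25 st x -49.62 y 2.57 F x 7.92 y -0.58 z 0.73 gap 11.5 g 40.0
 t22.62 pos [521.97 -76.72  97.37] yaw 5.08 tilt 0.24 st x -37.64 y 2.63 F x 7.19 y -0.78 z 0.73 gap 11.9 g 40.0
```

```bash
python3 -m handwheel '[0,0.15,0.014,0,0,0,0.15,0.014,0,0,0,0.15,0.014,0,0,0,0.15,0.014,0,0,0,0.15,0.014,0,0,0,0.15,0.014,0,0,0,0,0,0,0]' >/dev/null; python3 f.py && python3 -m handwheel '[0,0.15,0.014,0,0,0,0.15,0.014,0,0,0,0.15,0.014,0,0,0,0.15,0.014,0,0,0,0,0,0,0]' >/dev/null; python3 f.py
```

```text
t23.20 pos [530.79 -75.86  97.36] yaw 5.08 tilt 0.22 st x -28.78 y 2.73 F x 7.09 y -0.46 z 1.98 gap 11.5 g 40.0
 t23.62 pos [536.72 -75.29  97.35] yaw 5.09 tilt 0.21 st x -22.82 y 2.79 F x 6.58 y 0.24 z 1.28 gap 11.9 g 40.0
```

```bash
python3 -m handwheel '[0,0.1,0.009,0,0,0,0.1,0.009,0,0,0,0.1,0.009,0,0,0,0.1,0.009,0,0,0,0.1,0.009,0,0,0,0.1,0.009,0,0,0,0,0,0,0]' >/dev/null; python3 f.py && python3 -m handwheel '[0,0.05,0.004,0,0,0,0.05,0.004,0,0,0,0,0,0,0]' >/dev/null; python3 f.py && python3 -m handwheel '[0,0.05,0.004,0,0,0,0.05,0.004,0,0,0,0,0,0,0]' >/dev/null; python3 f.py
```

```text
t24.20 pos [542.58 -74.72  97.35] yaw 5.09 tilt 0.19 st x -16.93 y 2.85 F x 6.91 y -0.94 z 0.99 gap 11.6 g 40.0
 t24.45 pos [543.5  -74.68  97.34] yaw 5.08 tilt 0.18 st x -16.02 y 2.81 F x 5.45 y -1.05 z 2.32 gap 11.7 g 40.0
 t24.70 pos [544.14 -74.6   97.34] yaw 5.09 tilt 0.12 st x -15.37 y 2.84 F x 5.19 y 0.23 z 4.06 gap 11.5 g 40.0
```

```bash
python3 -m handwheel '[0,0.05,0.004,0,0,0,0.05,0.004,0,0,0,0,0,0,0]' >/dev/null; python3 f.py && python3 -m handwheel '[0,0.05,0.004,0,0,0,0,0,0,0,0,0,0,0,0]' >/dev/null; python3 f.py
```

```text
t24.95 pos [544.34 -74.53  97.3 ] yaw 5.11 tilt 0.02 st x -15.16 y 2.89 F x 0.83 y -1.29 z 6.69 gap 11.5 g 40.0
 t25.20 pos [544.43 -74.46  97.27] yaw 5.11 tilt 0.08 st x -15.07 y 2.94 F x -2.75 y -1.20 z 7.83 gap 11.9 g 40.0
```

```bash
python3 -m handwheel '[0,-0.05,-0.004,0,0,0,0,0,0,0]' >/dev/null; python3 f.py; python3 -m handwheel '[1.6,0,0,0,0,2.5,0,0,0,0,4,0,0,0,0,4,0,0,0,0,4,0,0,0,0,4,0,0,1,0,4,0,0,2,0,4,0,0,3,0,4,0,0,3,0,4,0,0,3,0,4,0,0,0,0,4,0,0,0,0,4,0,0,0,0]' >/dev/null; python3 f.py
python3 -c "
from h import *
s=snap('side','s6'); b=cv2.imread('pics/s6.png')[110:250,280:450]; cv2.imwrite('pics/c7.png',cv2.resize(b,None,fx=4,fy=4))"
```

```text
t25.37 pos [544.32 -74.49  97.28] yaw 5.10 tilt 0.01 st x -15.19 y 2.93 F x 1.15 y -0.77 z 6.49 gap 11.7 g 40.0
 t26.45 pos [544.05 -74.34 216.39] yaw 5.10 tilt 0.06 st x -15.44 y 3.10 F x -0.26 y 0.09 z 0.52 gap 39.9 g 0.0
```

View pics/c7.png

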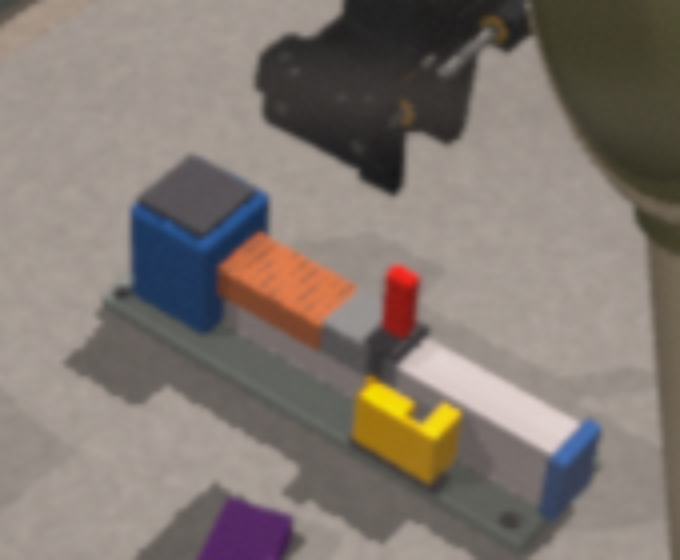

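The strip at crop (288,285) is hard against the head. The follower at (355,320) bears on its rear end, and the gripper is clear.

```bash
python3 -c "
from cell import env
print(env.close_job())"
```

```text
the job is handed in; nothing more can be done
None
```

The copper strip is loaded fully home against the head with only the follower's spring holding it, the gripper is clear, and the job is handed in; no pass or fail verdict came back.

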